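# Free the cam stop and push the sample slide into the analyser

## Task

Load the waiting sample into the analyser: with the fingertip, push the post on the cam's lever until the cam is at its low point (lever in line with the white index line, post pointing back, away from the measuring head), and only then push the slide forward by its upright push plate until it is fully home under the head. Leave the slide back until the cam is low, do not force anything, let the sample cup ride along seated in its pocket, and leave everything else on the bench where it is; nothing is to be picked up.

Things in the scene. Friction and masses are not known exactly. Their poses are not given: they have to be found in the camera images.
- station: Loading station, fixed to the bench: grey bed plate 12 mm thick with a black measuring head. Origin at bench level on the slide's centre line; x = the way the slide goes in, y left, z up. Bed spans x -100..130, y -60..175 mm. The head's roof spans x -10..120, y -60..60, z 52..90 mm; under it is the open mouth that takes the slide.
- slide (a joint): Travel of the aluminium sample slide (plate 80 x 58 mm) along the station's +x: 0 = drawn back (start), 0.050 m = fully home at its end stop. Friction about 3 N; stays where it is left. It carries the push plate, cup pocket and follower bar. Unless the cam is low the slide is blocked 7 to 30 mm short of home. It must not advance past 15 mm before the cam is low.
- follower (a point): Middle of the front face of the flat steel follower bar, 10 mm thick, that sticks out of the slide to +y (station y 25..130 mm, z 25..35 mm). It moves with the slide, drawn back it is at station x -45 mm, and it runs up against the cam's rim.
- push_plate (a point): Centre of the rear face of the slide's push plate (the face to push, looking to the station's -x). The plate is 56 mm wide (y), 8 mm thick and stands from 22 to 60 mm above the bench; this point is 41 mm up. It moves with the slide; drawn back it is at station x -85, y 0 mm.
- pocket (a point): Centre of the floor of the slide's cup pocket, 23 mm above the bench, 50 mm ahead of push_plate; pocket 38 mm square inside, walls 8 mm high. It moves with the slide.
- cam (a joint): Cam angle, rad: 0 = low point (lever along the station's -x, over the white index line); positive = clockwise seen from above, at pi/2 the lever points to +y. Starts between 1.1 and 2.1: turn it anticlockwise seen from above. Low = within 0.35 of 0. Stops at -0.6 and 2.6, none at 0. Friction 0.35 N m, about 6.5 N at the post; stays where left.
- cam_axis (a point): A point on the cam's fixed vertical axis, 44 mm above the bench, at station x 20.5, y 115 mm. The cam is an eccentric steel disc of 60 mm diameter, z 22..36 mm, its centre 16 mm off the axis opposite the lever. The white index line is painted on the bed at station y 115, x -95..-60 mm.
- cam_post (a point): Top centre of the upright round post at the end of the cam's lever: 12 mm diameter, 55 mm from the cam axis, top 80 mm above the bench. The lever under it is 14 mm wide, its top 45 mm above the bench; so 45 to 80 mm is free to push on from the side.
- sample_cup: White lidded sample cup standing in the slide's pocket, 34 mm diameter, 22 mm high, origin at the centre of its underside, z up. Its top is 45 mm above the bench. It must not be lifted or tipped.
- spare_cup: Bystander: a like white cup, 34 mm diameter, 22 mm high, on the bench to the station's right (-y). Origin at the underside.
- jar: Bystander: jar, 48 mm diameter, 65 mm high, to the station's right. Origin at the underside.
- screwdriver: Bystander: screwdriver, 180 mm, lying to the station's left (+y), under 35 mm high.
- swab_box: Bystander: cardboard box 50 x 80 x 30 mm at the station's near left corner. Origin at the underside.
- bottle: Bystander: bottle, 60 mm diameter, 150 mm high, on the bench well to the right. Origin at the underside.
- tape_roll: Bystander: roll 90 mm across, 25 mm high, lying on the bench to the left. Origin at the underside.
- meter: Bystander: grey handheld meter about 230 x 70 x 50 mm, lying on the bench well to the left. Origin at the underside.
There are look-alikes about, which are no part of the job. Leave any blue or red look-alike of the sample_cup alone.

How it is judged:
On the way, in this order (a step that is already met when the one before it is completed fails the run):
1. the cam is turned to its low point (within 0.35 rad) while the slide is still drawn back (less than 15 mm) (value of joint cam between -0.35 and 0.35 rad and value of joint slide below 0.015 m), for 0.2 s.
2. the slide is pushed fully home (last 2 mm) (value of joint slide above 0.048 m), for 0.2 s.
At the end, for the whole second after the job is handed in: The slide is within 2 mm of its home stop, the cam within 0.35 rad of its low point, and the sample cup stands at rest in its pocket (origin within 7 mm of the pocket's centre, tilted less than 0.15 rad) (value of joint slide above 0.048 m and value of joint cam between -0.35 and 0.35 rad and distance between sample_cup and pocket below 0.007 m and angle between sample_cup's own z axis and vertical below 0.15 rad and linear speed of sample_cup below 0.02 m/s); the robot touches nothing.
It fails at once if the slide is pushed forward (past 15 mm) while the cam is not at its low point (more than 0.43 rad off) (value of joint slide above 0.015 m and (value of joint cam above 0.43 rad or value of joint cam below -0.43 rad)).
It fails at once if the sample cup is lifted or pushed out of its pocket, or tipped (distance between sample_cup and pocket above 0.012 m or angle between sample_cup's own z axis and vertical above 0.3 rad).
It fails at once if the station is forced: more than 60 N on it (contact force between any of the fingers, the arm and station above 60 N).
It fails at once if a bystander is moved, lifted or knocked (20 mm) (distance of any of spare_cup, jar, screwdriver, swab_box, bottle, tape_roll, meter from where it was at the start of the episode above 0.02 m).
It also fails if it takes over 53 s, if anything falls off the work surface, if the arm or the gripper's body presses on something with over 40 N, if the wrist force passes 120 N, or if a joint passes its speed limit or range.

## Robot

A 6-joint arm with a two-finger parallel gripper is mounted at the origin on the work surface. World frame = base frame: x ahead of the robot, y to its left, z up, the work surface at z = 0. Lengths are in m, angles in rad, forces in N, time in s.
With the tool pointing down it reaches from about 0.375 to 0.975 m from the base axis. Payload 3.8 kg.
Tool frame: the origin (TCP) lies on the mounting face of the last link; the fingertips stand 173 mm ahead of it and the grasp point (between the pads) lies 155 mm ahead of it; z points along the fingers, y is the line along which they close (so a half turn about z gives the same grasp; the last joint's range is limited). The gripper opens to 85 mm and grips with 20 to 120 N. Pads are 22 mm wide; open, the fingers measure 114 mm over their backs; the gripper's body (76 mm by 85 mm) begins 54 mm behind the grasp point. The pads swing forward as they close: fully open they stand 13 mm farther back than shut.
Start: joints at [1.205, 0.264, 1.604, -0, 1.274, -0.037], TCP at [0.218, 0.639, 0.405] pointing down, gripper open.
Joint ranges: [-2.63, 2.63], [-0.94, 2.18], [0.31, 2.57], [-1.31, 4.45], [0, 2.66], [-2.55, 2.55]. Speed limits (rad/s): [2.57, 2.57, 3.14, 3.14, 3.14, 3.14].

## Interface

Orientations are given as a rotation vector (axis times angle).
In Python, from workcell import bot gives the robot as it stands.
- The arm moves only by the tool drive_tool, never from a script. Its argument "increments" is a list of rows, each an object with "delta_pos": the shift along the tool's x, y, z in mm, a list of three; "turn": the turn about the tool's z in rad; "jaw": the opening, from -1 (shut) to 1 (fully open). A call has 1 to 8 rows; each row shifts and turns the commanded pose from where the row before left it, along the tool's axes as they then stand; what a row does not reach is not made up. A row lasts 1/12 s, in which the tool goes at most 41.7 mm and 7.16 degrees, less where a joint would pass 70% of its speed; a pose out of reach is approached as far as the arm can. A call is refused whole if a number of a shift passes 41.7 or a number of a turn 0.125, either way. A call with a gripper value outside its range is refused whole. The fingers move at their own pace and stop on an object; "grip_force" is the grip in N (left out, the last holds). Time passes only in rows, so rows that do not move let the fingers close. It gives the time, the measured TCP pose, the force, the opening and the grip force at its end, in the units of the state.
- bot.read_state(): the state, without advancing time (a new reading comes with each control period).
- bot.read_camera(name): name is "scene" or "side" or "wrist"; returns a dict with "pixels" (384x512x3 uint8, red, green, blue), "fovy" (degrees; the focal length in pixels is half the picture's height over the tangent of half this angle, whatever the lens; pixels are square), "cx", "cy" (the principal point, pixels), "k1" (the pictures are not rectified: a ray, as slopes to the right and down, at radius r is drawn at 1 + k1 r^2 times it, then the intrinsics apply), "camera_from_world" (4x4, takes a point from world to camera coordinates); the wrist camera has in their place "hand_eye" (4x4, takes a point from camera to tool coordinates, whose origin is the TCP and whose axes are the flange's). Camera axes: x right, y down, z forward; pixel columns grow to the right and rows downward; lengths in m; the calibration is good to about 2 mm. A picture is of the moment at which its call begins: read the wrist's pose just before it. There is no depth.
- bot.finish_job(): hands the job in; it is judged then, once.
The state is a dict: "time": time; "q": joint angles; "joint_vel": joint speeds; "joint_torque": joint torques, N m; "tool_pos": TCP position; "tcp_rot": TCP orientation; "wrist_force": force on the tool from outside, world axes, zero at the start; "torque": the same for the moment, N m; "width": opening from 0.0 (shut) to 1.0 (fully open); "grip_force": force on a finger pad.
Only numpy, scipy, OpenCV 4.12 (cv2) and the standard library are available. Lean on these libraries where they do the work, as an engineer would, in place of code of your own. Each camera call takes 0.05 s, during which the arm holds its last target. There are 200 camera calls.

## Working session

There is one attempt and no reset: what is moved stays moved. The work goes in short steps, Python scripts to look and compute and a tool call to move; the robot and the scene stay as the last step left them, time stands still between calls to the robot, and variables do not carry over. Pictures are saved under pics/ and viewed, at most 10 in all, crops included, and the job is handed in when it is done.

Besides the shell and the picture viewer there is one more tool, called after "Emit:" as name(argument=value, ...) on one line, values as JSON. drive_tool: Moves the arm, as the interface text tells. Its arguments: {"type":"object","properties":{"increments":{"type":"array"},"grip_force":{"type":"number"}},"required":["increments"]}

```bash
mkdir -p pics; cat > h.py <<'E'
import numpy as np, cv2
from workcell import bot
from scipy.spatial.transform import Rotation as R
def cam(n):
    s=bot.read_state(); c=bot.read_camera(n)
    if n=="wrist":
        T=np.eye(4);T[:3,:3]=R.from_rotvec(s["tcp_rot"]).as_matrix();T[:3,3]=s["tool_pos"]
        c["W"]=T@np.array(c["hand_eye"])
    else: c["W"]=np.linalg.inv(np.array(c["camera_from_world"]))
    h=c["pixels"].shape[0]; f=h/2/np.tan(np.radians(c["fovy"])/2)
    c["K"]=np.array([[f,0,c["cx"]],[0,f,c["cy"]],[0,0,1.]]);c["D"]=np.array([c["k1"],0,0,0.])
    return c
def ray(c,uv):
    p=cv2.undistortPoints(np.array([[uv]],float),c["K"],c["D"])[0,0]
    return c["W"][:3,3],c["W"][:3,:3]@np.array([p[0],p[1],1])
def onz(c,uv,z):
    o,d=ray(c,uv);return o+d*(z-o[2])/d[2]
def proj(c,P):
    V=np.linalg.inv(c["W"]);r,_=cv2.Rodrigues(V[:3,:3])
    return cv2.projectPoints(np.array(P,float).reshape(-1,1,3),r,V[:3,3],c["K"],c["D"])[0][:,0]
def tri(c1,u1,c2,u2):
    o1,d1=ray(c1,u1);o2,d2=ray(c2,u2)
    t=np.linalg.lstsq(np.array([d1,-d2]).T,o2-o1,rcond=None)[0]
    a,b=o1+d1*t[0],o2+d2*t[1];return (a+b)/2,np.linalg.norm(a-b)
def save(c,n): cv2.imwrite("pics/"+n+".png",c["pixels"][...,::-1])
E
python3 - <<'E'
from h import *
for n in("scene","side","wrist"):
    c=cam(n);save(c,n+"0");print(n,c["W"][:3,3].round(3),c["fovy"],c["k1"],c["W"][:3,2].round(2))
s=bot.read_state();print(s["tool_pos"],s["tcp_rot"],s["time"])
a=[cv2.imread(f"pics/{n}0.png") for n in("scene","side","wrist")]
E
```

```text
scene [1.27  0.223 1.305] 45.19962721917648 0.007230351001404709 [-0.51 -0.16 -0.85]
side [ 0.375 -0.711  0.773] 57.6151961032638 -0.018536109370541082 [ 0.18  0.71 -0.68]
wrist [0.156 0.66  0.374] 66.12998992511015 -0.05373487616262655 [ 0.25 -0.09 -0.96]
[0.21786739 0.63858779 0.40361002] [-5.14117175e-01 -3.09885729e+00  2.78877397e-03] 0.15
```

View pics/scene0.png

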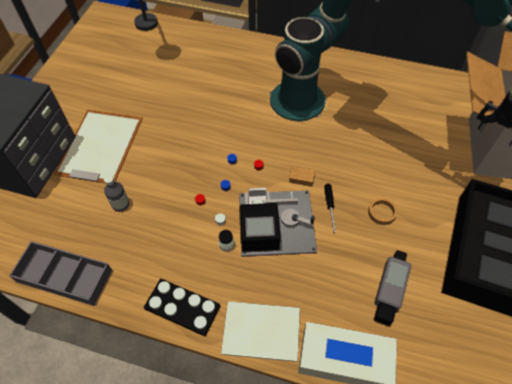

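View pics/side0.png

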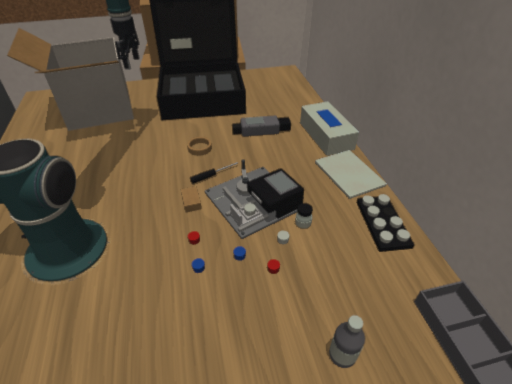

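View pics/wrist0.png

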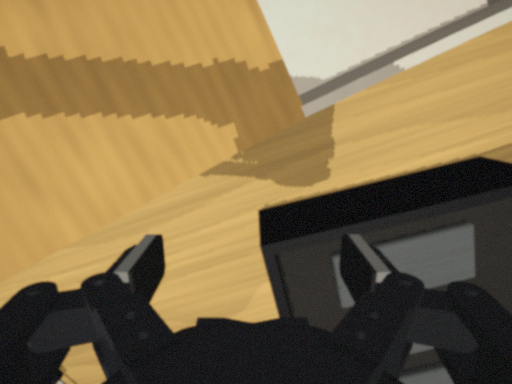

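The scene picture shows the station at about (277,223), with the black head at (260,226), the cam post near (305,218) and the push plate near (257,193). The side picture shows it at about (255,198). The wrist does not see the station yet.

```bash
python3 - <<'E'
from h import *
c=cam("scene");s=cam("side")
for uv in[(240,192),(313,193),(316,252),(241,256),(257,193),(290,216),(311,222)]:print(uv,onz(c,uv,.012).round(3))
a=cv2.resize(c["pixels"][155:265,220:345],(800,704),interpolation=3)[:600]
b=cv2.resize(s["pixels"][150:240,200:320],(800,600),interpolation=3)
cv2.imwrite("pics/c1.png",a[...,::-1]);cv2.imwrite("pics/c2.png",b[...,::-1])
for n,uv in(("bottle",(118,196)),("jar",(226,240)),("sp",(220,218)),("box",(302,177)),("tape",(382,211)),("meter",(393,285)),("drv",(331,207))):print(n,onz(c,uv,0.02).round(3))
E
```

```text
(240, 192) [ 0.474 -0.076  0.012]
(313, 193) [0.408 0.159 0.012]
(316, 252) [0.618 0.217 0.012]
(241, 256) [ 0.697 -0.001  0.012]
(257, 193) [ 0.461 -0.02   0.012]
(290, 216) [0.516 0.108 0.012]
(311, 222) [0.518 0.178 0.012]
bottle [ 0.609 -0.457  0.02 ]
jar [ 0.662 -0.062  0.02 ]
sp [ 0.592 -0.106  0.02 ]
box [0.36  0.109 0.02 ]
tape [0.417 0.389 0.02 ]
meter [0.662 0.458 0.02 ]
drv [0.449 0.228 0.02 ]
```

View pics/c1.png

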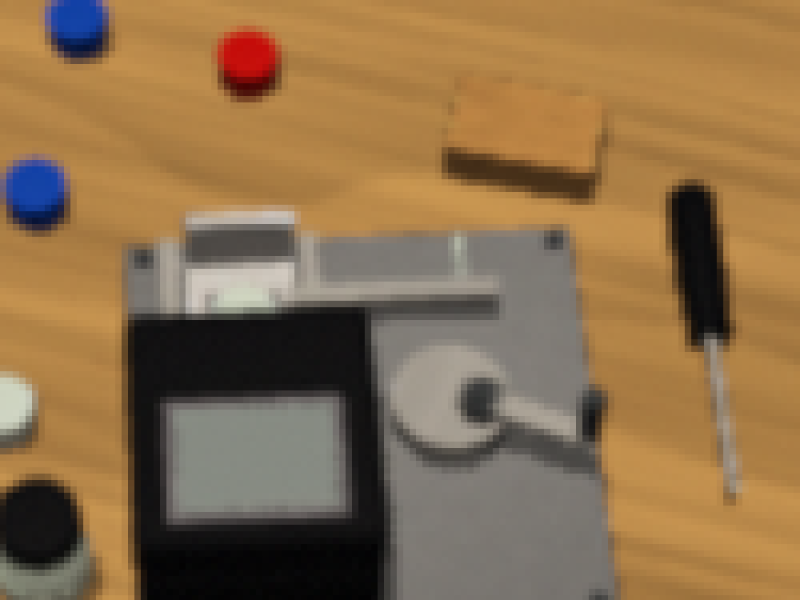

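View pics/c2.png

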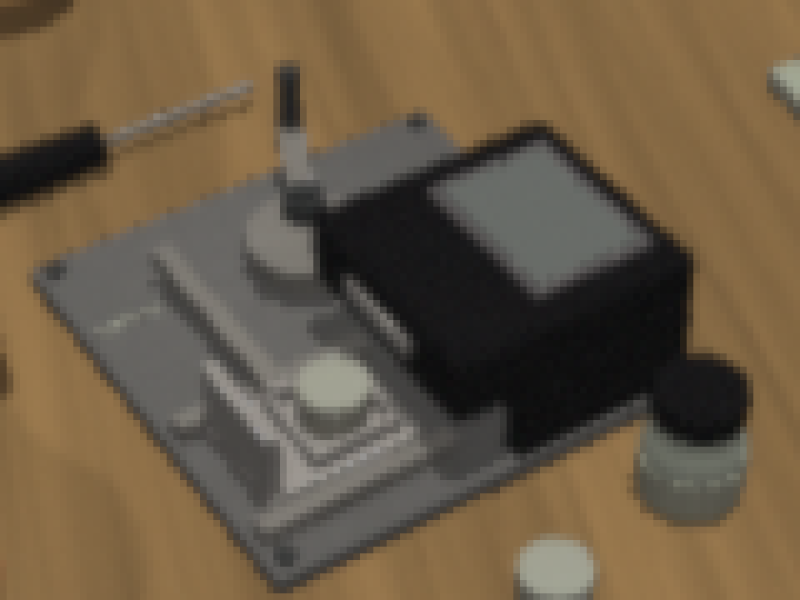

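Both views agree on the layout. In the side crop the post top is at (288,65) and the white cup sits in its pocket at (335,380). The push plate's rear face is at (230,440), the index line at (125,320), and a cup of the same kind, the spare, stands outside at (555,570). In the scene crop the post is at (590,390).

The white cup candidates are scene (258,201), inside the slide pocket, and (220,218), on the bench. The one in the pocket is the sample cup, since it stands in the slide behind the push plate. The red and blue ones are look-alikes.

```bash
python3 - <<'E'
from h import *
c=cam("scene");s=cam("side")
P,e=tri(c,(312.2,215.9),s,(243.2,160));print("post",P.round(4),e)
A,e1=tri(c,(239.5,193.3),s,(242,238.3));B,e2=tri(c,(308.6,190.8),s,(205.5,191.3));print(A,e1,B,e2)
A=(onz(c,(239.5,193.3),.012)+onz(s,(242,238.3),.012))/2;B=(onz(c,(308.6,190.8),.012)+onz(s,(205.5,191.3),.012))/2
y=(B-A);print(np.linalg.norm(y));y/=np.linalg.norm(y);y[2]=0;x=np.array([y[1],-y[0],0])
O=A+.1*x+.06*y;print("yaw",np.arctan2(x[1],x[0]),"O",O)
d=P-O;print("post in station",d@x,d@y,"cam",np.arctan2(d@y-.115,-(d@x-.0205)))
st=bot.read_state();print(R.from_rotvec(st["tcp_rot"]).as_matrix().round(3),st["q"],bot.read_camera("wrist")["hand_eye"])
M=R.from_rotvec(st["tcp_rot"]).as_matrix();T=O+.02*x+.09*y+[0,0,.40];print(T,M.T@(T-st["tool_pos"])*1e3)
E
```

```text
post [0.5399 0.1778 0.0827] 0.004917537865628392
[ 0.4796837  -0.07910819  0.00727617] 0.007406719758376174 [0.40422414 0.14101744 0.00761249] 0.007378254592748272
0.23146745327567084
yaw 0.33154411449910076 O [0.55534679 0.00811501 0.012     ]
post in station 0.040601200354618124 0.1654944272711563 cam 1.9496529111511673
[[-0.946  0.323 -0.   ]
 [ 0.323  0.946 -0.001]
 [ 0.    -0.001 -1.   ]] [ 1.20513515e+00  2.64137432e-01  1.60430074e+00 -1.68250253e-05
  1.27369075e+00 -3.68596073e-02] [[ 5.32773832e-04 -9.64941859e-01 -2.62463188e-01  6.60154439e-02]
 [ 9.99999822e-01  5.84638279e-04 -1.19514707e-04  5.38602776e-04]
 [ 2.68770770e-04 -2.62463077e-01  9.64941999e-01  2.98328023e-02]
 [ 0.00000000e+00  0.00000000e+00  0.00000000e+00  1.00000000e+00]]
[0.54496229 0.09972376 0.412     ] [-483.59009035 -404.58280998   -7.42782481]
```

Emit:
drive_tool(increments=[{"delta_pos": [-30,-25,0],"turn": 0,"jaw": -1},{"delta_pos": [-30,-25,0],"turn": 0,"jaw": -1},{"delta_pos": [-30,-25,0],"turn": 0,"jaw": -1},{"delta_pos": [-30,-25,0],"turn": 0,"jaw": -1},{"delta_pos": [-30,-25,0],"turn": 0,"jaw": -1},{"delta_pos": [-30,-25,0],"turn": 0,"jaw": -1},{"delta_pos": [-30,-25,0],"turn": 0,"jaw": -1},{"delta_pos": [-30,-25,0],"turn": 0,"jaw": -1}])

```text
time: 1.07
tool_pos: [0.381, 0.3703, 0.405]
tcp_rot: [0.514, 3.099, 0.001]
wrist_force: [0.5, -0.3, -0.2]
width: 0.002
grip_force: 0.0
```

Emit:
drive_tool(increments=[{"delta_pos": [-30,-25,0],"turn": 0,"jaw": -1},{"delta_pos": [-30,-25,0],"turn": 0,"jaw": -1},{"delta_pos": [-30,-25,0],"turn": 0,"jaw": -1},{"delta_pos": [-30,-25,0],"turn": 0,"jaw": -1},{"delta_pos": [-30,-25,0],"turn": 0,"jaw": -1},{"delta_pos": [-30,-25,0],"turn": 0,"jaw": -1},{"delta_pos": [-30,-25,0],"turn": 0,"jaw": -1},{"delta_pos": [0,0,0],"turn": 0,"jaw": -1}])

```text
time: 1.73
tool_pos: [0.5255, 0.1335, 0.4051]
tcp_rot: [0.522, 3.095, -0.004]
wrist_force: [-0.0, -0.0, 0.0]
width: 0.0
grip_force: 0.0
```

```bash
python3 - <<'E'
from h import *
c=cam("wrist");save(c,"w1");s=bot.read_state();print(s["tool_pos"],s["q"],s["time"])
E
```

```text
[0.52423313 0.1356877  0.4048846 ] [ 2.07496125e-01  1.08416298e-02  1.88955817e+00 -7.29577365e-04
  1.24049442e+00 -1.02894340e+00] 1.7833
```

View pics/w1.png

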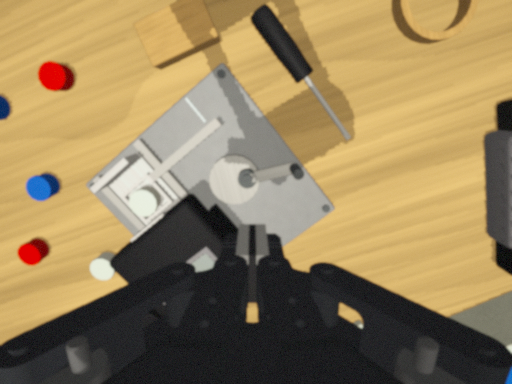

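The wrist view shows the bed corners at (221,67), (90,185) and (332,210). The post top is at (297,171), the cam hub at (248,178), the index line from (185,97) to (204,121), and the sample cup in its pocket at (145,202).

```bash
python3 - <<'E'
from h import *
c=cam("wrist")
A,B,C=[onz(c,u,.012)for u in((89,185),(221,66),(333,210))]
print(A,B,C,np.linalg.norm(A-B),np.linalg.norm(C-B))
src=np.array([[-.1,-.06],[-.1,.175],[.13,.175]]);dst=np.array([A,B,C])[:,:2]
a=src-src.mean(0);b=dst-dst.mean(0);H=a.T@b;U,_,V=np.linalg.svd(H);Rm=V.T@U.T
O=dst.mean(0)-Rm@src.mean(0);print("yaw",np.arctan2(Rm[1,0],Rm[0,0]),"O",O,"res",(src@Rm.T+O-dst).round(4))
S=lambda u,z:(Rm.T@(onz(c,u,z)[:2]-O)).round(4)
sc=cam("scene");sd=cam("side")
for n,v in(("scene",(312.2,215.9)),("side",(243.2,160))):print(n,tri(c,(297,171),{"scene":sc,"side":sd}[n],v))
p=S((297,171),.08);print("post",p,"hub",S((248,178),.044),"index",S((185,97),.012),S((204,121),.012),"cup",S((145,202),.045))
h=p-[.0205,.115];print("theta",np.arctan2(h[1],-h[0]),np.hypot(*h))
# bed plate mask check of the plate's rear top edge not needed
E
```

```text
[ 0.48057972 -0.07159437  0.012     ] [0.40379716 0.14003799 0.012     ] [0.61605162 0.2163321  0.012     ] 0.22513066784627628 0.22554987671471124
yaw 0.3407225318876924 O [0.55443774 0.01161286] res [[-0.0003 -0.0068]
 [-0.0021  0.0031]
 [ 0.0024  0.0037]]
scene (array([0.53478346, 0.18012097, 0.07878349]), np.float64(0.0026341430633129606))
side (array([0.53900388, 0.18167124, 0.07680236]), np.float64(0.0075741408095036655))
post [0.0378 0.1667] hub [0.0184 0.1175] index [-0.0994  0.1159] [-0.0641  0.1153] cup [-0.0352  0.0043]
theta 1.8937069734785403 0.05451770354664619
```

```bash
cat >> h.py <<'E'
yaw=.3407;Rs=np.array([[np.cos(yaw),-np.sin(yaw)],[np.sin(yaw),np.cos(yaw)]])
Os=np.array([.55444,.01161])+Rs@[-.001,.002]
def w(x,y):return Os+Rs@[x/1e3,y/1e3]
def where():
    s=bot.read_state();M=R.from_rotvec(s["tcp_rot"]).as_matrix()
    print("t",s["time"],"station xy",(Rs.T@(s["tool_pos"][:2]-Os)*1e3).round(1),"tip z",round((s["tool_pos"][2]-.173)*1e3,1),"toolx station ang",round((np.arctan2(M[1,0],M[0,0])-yaw),3),"tilt",M[:,2].round(3),"F",np.array(s["wrist_force"]).round(1),"q",np.array(s["q"]).round(2))
    return s,M
def to(x,y,tip):
    s,M=where();print("delta",(M.T@(np.r_[w(x,y),tip/1e3+.173]-s["tool_pos"])*1e3).round(1))
E
python3 -c "
from h import *
to(64,155,55)"
```

```text
t 1.9333 station xy [ 13.4 128.8] tip z 231.6 toolx station ang 2.472 tilt [-0.     0.001 -1.   ] F [-0.3  0.5 -0.9] q [ 0.21  0.01  1.89  0.    1.24 -1.03]
delta [-23.5  51.9 176.6]
```

Emit:
drive_tool(increments=[{"delta_pos": [-12,26,0],"turn": 0,"jaw": -1},{"delta_pos": [-12,26,0],"turn": 0,"jaw": -1},{"delta_pos": [0,0,10],"turn": 0.12,"jaw": -1},{"delta_pos": [0,0,10],"turn": 0.12,"jaw": -1},{"delta_pos": [0,0,10],"turn": 0.12,"jaw": -1},{"delta_pos": [0,0,10],"turn": 0.12,"jaw": -1},{"delta_pos": [0,0,10],"turn": 0.12,"jaw": -1},{"delta_pos": [0,0,10],"turn": 0.12,"jaw": -1}])

```text
time: 2.6
tool_pos: [0.5612, 0.1821, 0.3442]
tcp_rot: [-1.577, -2.717, -0.0]
wrist_force: [-0.4, 0.2, -0.5]
width: 0.0
grip_force: 0.0
```

Emit:
drive_tool(increments=[{"delta_pos": [0,0,0],"turn": 0.12,"jaw": -1},{"delta_pos": [0,0,0],"turn": 0.12,"jaw": -1},{"delta_pos": [0,0,0],"turn": 0.12,"jaw": -1},{"delta_pos": [0,0,0],"turn": 0.12,"jaw": -1},{"delta_pos": [0,0,0],"turn": 0.12,"jaw": -1},{"delta_pos": [0,0,0],"turn": 0.12,"jaw": -1},{"delta_pos": [0,0,0],"turn": 0.12,"jaw": -1},{"delta_pos": [0,0,0],"turn": 0.12,"jaw": -1}])

```text
time: 3.27
tool_pos: [0.5612, 0.1821, 0.3447]
tcp_rot: [-2.653, -1.682, 0.0]
wrist_force: [0.1, -0.2, 0.4]
width: 0.001
grip_force: 0.0
```

Emit:
drive_tool(increments=[{"delta_pos": [0,0,0],"turn": 0.12,"jaw": -1},{"delta_pos": [0,0,0],"turn": 0.12,"jaw": -1},{"delta_pos": [0,0,0],"turn": 0.12,"jaw": -1},{"delta_pos": [0,0,0],"turn": 0.12,"jaw": -1},{"delta_pos": [0,0,0],"turn": 0.12,"jaw": -1},{"delta_pos": [0,0,0],"turn": 0.12,"jaw": -1},{"delta_pos": [0,0,0],"turn": 0.12,"jaw": -1},{"delta_pos": [0,0,0],"turn": 0,"jaw": -1}])

```text
time: 3.93
tool_pos: [0.5613, 0.182, 0.3447]
tcp_rot: [-3.108, -0.458, 0.0]
wrist_force: [-0.0, 0.4, 0.5]
width: -0.001
grip_force: 0.0
```

```bash
python3 - <<'E'
from h import *
to(64,155,55);c=cam("wrist");save(c,"w2")
E
```

```text
t 3.9333 station xy [ 64.4 156.3] tip z 171.7 toolx station ang -0.048 tilt [-0.  0. -1.] F [-0.   0.4  0.5] q [0.27 0.15 1.85 0.   1.14 1.55]
delta [ -0.3   1.3 116.7]
```

View pics/w2.png

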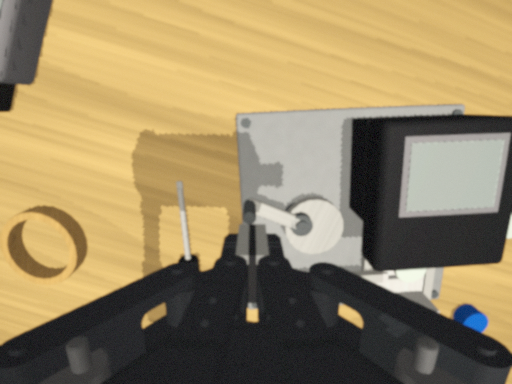

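The post top at (249,209) and the hub at (302,224) are in view ahead of the fingertip, and the path to the post is clear.

```bash
python3 - <<'E'
from h import *
c=cam("wrist")
S=lambda u,z:(Rs.T@(onz(c,u,z)[:2]-Os)*1e3).round(1)
print("post",S((249,207),.08),"hub",S((302,222),.046),"corner",S((238,115),.012),S((464,104),.012))
E
```

```text
post [ 52.6 159.2] hub [ 23.7 109.1] corner [127.  167.5] [130.4 -62.9]
```

```bash
python3 - <<'E'
from h import *
a=cv2.imread("pics/w1.png")[150:200,225:325];b=cv2.imread("pics/w2.png")[190:240,225:325]
cv2.imwrite("pics/c3.png",np.vstack([cv2.resize(i,(600,300),interpolation=cv2.INTER_NEAREST)for i in(a,b)]))
E
```

```text
(no output)
```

View pics/c3.png

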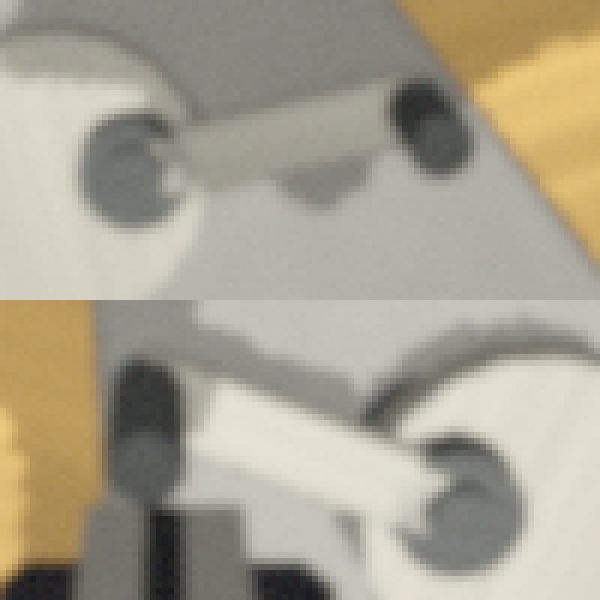

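The post's lighter top face is at w1 (298,174) and w2 (249,217.5). My earlier pixels mixed the top with the post's side.

```bash
python3 - <<'E'
from h import *
c2=cam("wrist");c1=dict(c2)
M=R.from_rotvec([.522,3.095,-.004]).as_matrix();T=np.eye(4);T[:3,:3]=M;T[:3,3]=[0.52423313,0.1356877,0.4048846]
c1["W"]=T@np.array(c2["hand_eye"])
for n,u,v in(("post",(298.2,174),(249.2,217.5)),("hub",(247.5,180.5),(302,227.5))):
    P,e=tri(c1,u,c2,v);print(n,(Rs.T@(P[:2]-Os)*1e3).round(1),P[2]*1e3,e*1e3)
print("bed corner w2",(Rs.T@(onz(c2,(464,104),.012)[:2]-Os)*1e3))
E
```

```text
post [ 42.  161.1] 76.27233316755179 3.6902243927590828
hub [ 19.6 111.2] 49.451071988883434 3.8527839894293234
bed corner w2 [130.62246413 -63.28174414]
```

```bash
sed -i 's/@\[-.001,.002\]/@[-.001,0]/' h.py
```

Emit:
drive_tool(increments=[{"delta_pos": [2.5,6,20],"turn": 0,"jaw": -1},{"delta_pos": [0,0,30],"turn": 0.12,"jaw": -1},{"delta_pos": [0,0,30],"turn": 0.12,"jaw": -1},{"delta_pos": [0,0,20],"turn": 0.12,"jaw": -1},{"delta_pos": [0,0,16],"turn": 0,"jaw": -1},{"delta_pos": [0,0,0],"turn": 0,"jaw": -1}])

```text
time: 4.58
tool_pos: [0.5641, 0.1749, 0.2244]
tcp_rot: [3.138, -0.101, -0.012]
wrist_force: [-0.9, 0.5, -0.3]
width: -0.001
grip_force: 0.0
```

```bash
python3 - <<'E'
from h import *
where();c=cam("wrist");save(c,"w3");p=c["pixels"];s=cam("side")["pixels"]
cv2.imwrite("pics/w3b.png",np.vstack([cv2.resize(p[150:384,56:456],(640,374)),cv2.resize(s[140:230,190:330],(350,225),interpolation=3)[:, :].repeat(1,1) if 0 else cv2.copyMakeBorder(cv2.resize(s[140:230,190:330],(350,225),interpolation=3),0,0,0,290,0)])[...,::-1])
E
```

```text
t 4.5833 station xy [ 64.6 150.7] tip z 51.4 toolx station ang -0.405 tilt [-0.008 -0.002 -1.   ] F [-0.9  0.5 -0.3] q [0.26 0.28 1.94 0.   0.93 1.89]
```

View pics/w3b.png

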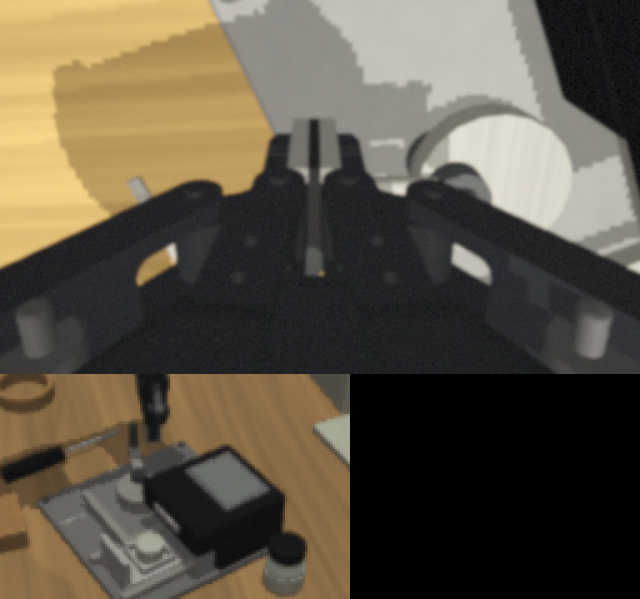

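The finger stands clear of the post on its far side, with the tip above the lever. Next I advance gently to contact.

Emit:
drive_tool(increments=[{"delta_pos": [-4,0,-2],"turn": 0,"jaw": -1},{"delta_pos": [-4,0,0],"turn": 0,"jaw": -1},{"delta_pos": [-3,0,0],"turn": 0,"jaw": -1},{"delta_pos": [-2,0,0],"turn": 0,"jaw": -1}])

```text
time: 5.02
tool_pos: [0.5546, 0.1762, 0.2327]
tcp_rot: [-3.139, 0.104, -0.01]
wrist_force: [7.3, -1.1, -2.3]
width: 0.002
grip_force: 3.3
```

```bash
python3 -c "
from h import *
where()"
```

```text
t 5.0167 station xy [ 56.2 155.1] tip z 59.7 toolx station ang -0.407 tilt [ 0.007  0.001 -1.   ] F [ 7.3 -1.1 -2.3] q [ 0.27  0.25  1.96 -0.    0.92  1.9 ]
```

Emit:
drive_tool(increments=[{"delta_pos": [-6.7,-1.6,0],"turn": -0.12,"jaw": -1},{"delta_pos": [-6.7,-1.6,0],"turn": -0.12,"jaw": -1},{"delta_pos": [-6.7,-1.6,0],"turn": -0.12,"jaw": -1},{"delta_pos": [-6.7,-1.6,0],"turn": -0.12,"jaw": -1},{"delta_pos": [-6.7,-1.6,0],"turn": -0.12,"jaw": -1},{"delta_pos": [0,0,0],"turn": 0,"jaw": -1}])

```text
time: 5.52
tool_pos: [0.5205, 0.1788, 0.2326]
tcp_rot: [-3.028, -0.835, -0.011]
wrist_force: [3.6, 1.8, -0.3]
width: -0.001
grip_force: 1.9
```

```bash
python3 -c "
from h import *
where();c=cam('scene')
p=c['pixels']
b=cam('side')['pixels']
cv2.imwrite('pics/x4.png',np.hstack([cv2.resize(p[165:265,230:330],(400,400),interpolation=3),cv2.resize(b[140:240,195:295],(400,400),interpolation=3)])[...,::-1])"
```

```text
t 5.5167 station xy [ 24.9 168.9] tip z 59.6 toolx station ang 0.198 tilt [ 0.007  0.002 -1.   ] F [ 3.6  1.8 -0.3] q [0.29 0.2  2.03 0.   0.91 1.32]
```

View pics/x4.png

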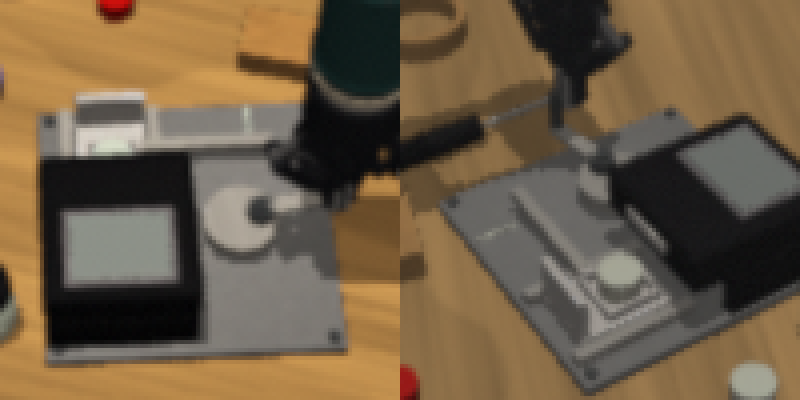

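The lever is following: the post is at the finger in both crops, and the slide has not moved. Continuing the arc.

Emit:
drive_tool(increments=[{"delta_pos": [-6.7,-1.6,0],"turn": -0.12,"jaw": -1},{"delta_pos": [-6.7,-1.6,0],"turn": -0.12,"jaw": -1},{"delta_pos": [-6.7,-1.6,0],"turn": -0.12,"jaw": -1},{"delta_pos": [-6.7,-1.6,0],"turn": -0.12,"jaw": -1},{"delta_pos": [-6.7,-1.6,0],"turn": -0.12,"jaw": -1},{"delta_pos": [-6.7,-1.6,0],"turn": -0.12,"jaw": -1},{"delta_pos": [0,0,0],"turn": 0,"jaw": -1}])

```text
time: 6.2
tool_pos: [0.4868, 0.1558, 0.2324]
tcp_rot: [2.541, 1.847, 0.008]
wrist_force: [2.1, 3.6, 2.8]
width: -0.0
grip_force: 2.1
```

```bash
python3 -c "
from h import *
where()"
```

```text
t 6.2 station xy [-14.6 158.5] tip z 59.4 toolx station ang 0.916 tilt [ 0.004  0.003 -1.   ] F [2.1 3.6 2.8] q [0.26 0.13 2.11 0.   0.9  0.57]
```

Emit:
drive_tool(increments=[{"delta_pos": [-6.7,-1.6,0],"turn": -0.12,"jaw": -1},{"delta_pos": [-6.7,-1.6,0],"turn": -0.12,"jaw": -1},{"delta_pos": [-6.7,-1.6,0],"turn": -0.12,"jaw": -1},{"delta_pos": [-6.7,-1.6,0],"turn": -0.12,"jaw": -1},{"delta_pos": [-6.7,-1.6,0],"turn": -0.12,"jaw": -1},{"delta_pos": [0,0,0],"turn": 0,"jaw": -1}])

```text
time: 6.7
tool_pos: [0.4762, 0.1233, 0.2321]
tcp_rot: [1.882, 2.515, 0.006]
wrist_force: [0.7, 3.4, 1.6]
width: -0.002
grip_force: 1.8
```

```bash
python3 -c "
from h import *
where()"
```

```text
t 6.7 station xy [-35.4 131.5] tip z 59.1 toolx station ang 1.516 tilt [ 0.002  0.003 -1.   ] F [0.7 3.4 1.6] q [ 0.2   0.1   2.15  0.    0.89 -0.09]
```

The picture budget is used up, so I'll check the cam numerically. Backing off and rising first.

Emit:
drive_tool(increments=[{"delta_pos": [12,0,0],"turn": -0.05,"jaw": -1},{"delta_pos": [20,0,0],"turn": 0,"jaw": -1},{"delta_pos": [0,0,-35],"turn": 0,"jaw": -1},{"delta_pos": [0,0,-35],"turn": 0,"jaw": -1},{"delta_pos": [-10,-28,-20],"turn": 0,"jaw": -1},{"delta_pos": [-10,-28,0],"turn": 0,"jaw": -1},{"delta_pos": [-10,-28,0],"turn": 0,"jaw": -1},{"delta_pos": [0,0,0],"turn": 0,"jaw": -1}])

```text
time: 7.37
tool_pos: [0.3919, 0.0956, 0.3198]
tcp_rot: [-1.824, -2.555, 0.007]
wrist_force: [-1.1, 0.4, -1.0]
width: 0.001
grip_force: 0.0
```

```bash
python3 - <<'E'
from h import *
where()
S=lambda c,u,z:(Rs.T@(onz(c,u,z)[:2]-Os)*1e3).round(1)
for n in("wrist","scene","side"):
    c=cam(n);save(c,n+"5");g=cv2.cvtColor(c["pixels"],cv2.COLOR_RGB2GRAY)
    P=lambda x,y,z:proj(c,[np.r_[w(x,y),z]])[0]
    print(n,"exp post",P(-34.5,115,.08),P(-34.5,115,.045),"hub",P(20.5,115,.044))
    u=P(-34.5,115,.065).astype(int);r=40 if n=="wrist" else 16;x0,y0=u-r
    m=(g[max(y0,0):y0+2*r,max(x0,0):x0+2*r]<85).astype(np.uint8)
    k,_,st,ce=cv2.connectedComponentsWithStats(m)
    for i in range(1,k):
        if st[i,4]>6:print("  dark",ce[i]+[max(x0,0),max(y0,0)],st[i],"at z65",S(c,tuple(ce[i]+[max(x0,0),max(y0,0)]),.0625))
E
```

```text
t 7.3667 station xy [-124.1  133.5] tip z 146.8 toolx station ang 1.561 tilt [-0.005 -0.002 -1.   ] F [-1.1  0.4 -1. ] q [ 0.18 -0.2   2.24 -0.    1.1  -0.15]
wrist exp post [369.78183798 223.88559701] [354.81290875 209.08112315] hub [415.13789988 208.06216698]
  dark [390.1 195.3] [64 12 10 13 60] at z65 [-12.8 132.6]
  dark [358.25877193 212.74561404] [ 27  27  22  20 228] at z65 [-37.7 117.9]
  dark [399.10526316 254.57894737] [75 76  5  4 19] at z65 [ 1.6 79.1]
scene exp post [294.09524018 196.41313097] [293.36763706 202.29449638] hub [294.95123869 217.21431893]
  dark [301.49090909 183.27272727] [14  0 18  5 55] at z65 [-95.1 146. ]
  dark [303.85542169 193.84337349] [19  8 13 10 83] at z65 [-53.8 149.4]
  dark [286.90666667 202.4       ] [ 0 13 21 19 75] at z65 [-24.3  92.3]
side exp post [228.90921548 176.37532111] [229.50924144 184.89706482] hub [244.45202015 178.95481178]
  dark [214.21428571 172.60714286] [ 0  4  4  9 28] at z65 [-55.2 175.3]
  dark [229.39130435 181.13043478] [14 12  5 12 46] at z65 [-35.1 112.8]
  dark [239.01470588 186.82352941] [17 14 15 15 68] at z65 [-23.6  73.8]
  dark [214.79411765 189.76470588] [ 0 22  6 10 34] at z65 [-91.8 102.1]
  dark [224.94736842 192.73684211] [10 25  6  7 19] at z65 [-72.5  73.9]
```

The cam post measures about (-36, 115) in station coordinates, so the cam is at roughly 0 ± 0.05 rad. Next I go behind the push plate.

Emit:
drive_tool(increments=[{"delta_pos": [-33,0,0],"turn": 0,"jaw": -1},{"delta_pos": [-33,0,0],"turn": 0,"jaw": -1},{"delta_pos": [-33,0,0],"turn": 0,"jaw": -1},{"delta_pos": [-33,0,0],"turn": 0,"jaw": -1},{"delta_pos": [0,0,30],"turn": 0,"jaw": -1},{"delta_pos": [0,0,30],"turn": 0,"jaw": -1},{"delta_pos": [0,0,20],"turn": 0,"jaw": -1},{"delta_pos": [0,0,0],"turn": 0,"jaw": -1}])

```text
time: 8.18
tool_pos: [0.4375, -0.027, 0.2361]
tcp_rot: [-1.82, -2.551, 0.007]
wrist_force: [-1.2, -0.1, -0.7]
width: -0.002
grip_force: 0.0
```

```bash
python3 -c "
from h import *
to(-115,1,44)"
```

```text
t 8.1833 station xy [-122.1    2.7] tip z 63.1 toolx station ang 1.561 tilt [-0.01   0.001 -1.   ] F [-1.2 -0.1 -0.7] q [-0.12 -0.01  2.25  0.    0.91 -0.45]
delta [-1.7  7.3 19. ]
```

Emit:
drive_tool(increments=[{"delta_pos": [-2,0,19],"turn": 0,"jaw": -1},{"delta_pos": [0,6,0],"turn": 0,"jaw": -1},{"delta_pos": [0,6,0],"turn": 0,"jaw": -1},{"delta_pos": [0,4,0],"turn": 0,"jaw": -1},{"delta_pos": [0,3,0],"turn": 0,"jaw": -1},{"delta_pos": [0,3,0],"turn": 0,"jaw": -1},{"delta_pos": [0,3,0],"turn": 0,"jaw": -1}])

```text
time: 8.77
tool_pos: [0.4641, -0.0209, 0.2229]
tcp_rot: [1.822, 2.558, -0.0]
wrist_force: [-3.2, -1.7, 5.3]
width: 0.003
grip_force: 2.5
```

```bash
python3 -c "
from h import *
where()"
```

```text
t 8.7667 station xy [-95.   -0.4] tip z 49.9 toolx station ang 1.563 tilt [ 0.001 -0.001 -1.   ] F [-3.2 -1.7  5.3] q [-0.1   0.06  2.21 -0.    0.87 -0.43]
```

Emit:
drive_tool(increments=[{"delta_pos": [0,3,-3],"turn": 0,"jaw": -1},{"delta_pos": [0,4,0],"turn": 0,"jaw": -1},{"delta_pos": [0,4,0],"turn": 0,"jaw": -1},{"delta_pos": [0,4,0],"turn": 0,"jaw": -1}])

```text
time: 9.1
tool_pos: [0.4778, -0.0158, 0.2249]
tcp_rot: [-1.824, -2.557, -0.0]
wrist_force: [-4.0, 0.6, 3.3]
width: -0.003
grip_force: 2.4
```

```bash
python3 -c "
from h import *
where()"
```

```text
t 9.1 station xy [-80.4  -0.2] tip z 51.9 toolx station ang 1.562 tilt [-0.  0. -1.] F [-4.   0.6  3.3] q [-0.09  0.08  2.18  0.    0.88 -0.42]
```

Emit:
drive_tool(increments=[{"delta_pos": [0,4,0],"turn": 0,"jaw": -1},{"delta_pos": [0,4,0],"turn": 0,"jaw": -1},{"delta_pos": [0,4,0],"turn": 0,"jaw": -1},{"delta_pos": [0,4,0],"turn": 0,"jaw": -1},{"delta_pos": [0,4,0],"turn": 0,"jaw": -1},{"delta_pos": [0,3,0],"turn": 0,"jaw": -1},{"delta_pos": [0,2,0],"turn": 0,"jaw": -1}])

```text
time: 9.68
tool_pos: [0.5017, -0.0077, 0.2246]
tcp_rot: [1.824, 2.558, 0.0]
wrist_force: [-4.3, 0.9, 3.7]
width: 0.001
grip_force: 2.2
```

Emit:
drive_tool(increments=[{"delta_pos": [0,2,0],"turn": 0,"jaw": -1},{"delta_pos": [0,2,0],"turn": 0,"jaw": -1}])

```text
time: 9.85
tool_pos: [0.5052, -0.0065, 0.2246]
tcp_rot: [-1.824, -2.558, 0.0]
wrist_force: [-4.2, 1.2, 3.3]
width: -0.001
grip_force: 2.2
```

```bash
python3 -c "
from h import *
where()"
```

```text
t 9.85 station xy [-51.5  -0.6] tip z 51.6 toolx station ang 1.562 tilt [-0.  0. -1.] F [-4.2  1.2  3.3] q [-0.06  0.13  2.13  0.    0.88 -0.39]
```

Still sliding freely. I'll use small steps until the force rises.

Emit:
drive_tool(increments=[{"delta_pos": [0,2,0],"turn": 0,"jaw": -1},{"delta_pos": [0,1,0],"turn": 0,"jaw": -1},{"delta_pos": [0,0,0],"turn": 0,"jaw": -1}])

```text
time: 10.1
tool_pos: [0.5081, -0.0056, 0.2246]
tcp_rot: [1.824, 2.558, 0.0]
wrist_force: [-3.4, 0.8, 1.2]
width: -0.002
grip_force: 1.3
```

Emit:
drive_tool(increments=[{"delta_pos": [0,1,0],"turn": 0,"jaw": -1},{"delta_pos": [0,1,0],"turn": 0,"jaw": -1}])

```text
time: 10.27
tool_pos: [0.509, -0.0052, 0.2244]
tcp_rot: [-1.822, -2.557, 0.004]
wrist_force: [-8.2, -1.8, 7.7]
width: -0.004
grip_force: 5.4
```

Emit:
drive_tool(increments=[{"delta_pos": [0,1,0],"turn": 0,"jaw": -1},{"delta_pos": [0,0.5,0],"turn": 0,"jaw": -1}])

```text
time: 10.43
tool_pos: [0.5096, -0.005, 0.2244]
tcp_rot: [-1.821, -2.555, 0.007]
wrist_force: [-11.8, -3.3, 9.5]
width: 0.001
grip_force: 7.4
```

Emit:
drive_tool(increments=[{"delta_pos": [0,1,0],"turn": 0,"jaw": -1},{"delta_pos": [0,0.5,0],"turn": 0,"jaw": -1},{"delta_pos": [0,0,0],"turn": 0,"jaw": -1}])

```text
time: 10.68
tool_pos: [0.5102, -0.0049, 0.2243]
tcp_rot: [-1.819, -2.554, 0.01]
wrist_force: [-14.0, -4.9, 12.6]
width: -0.003
grip_force: 9.4
```

Emit:
drive_tool(increments=[{"delta_pos": [0,-10,0],"turn": 0,"jaw": -1},{"delta_pos": [0,-25,0],"turn": 0,"jaw": -1},{"delta_pos": [0,-35,0],"turn": 0,"jaw": -1},{"delta_pos": [0,-10,-35],"turn": 0,"jaw": -1},{"delta_pos": [0,0,-40],"turn": 0,"jaw": -1},{"delta_pos": [0,0,-40],"turn": 0,"jaw": -1},{"delta_pos": [0,0,-30],"turn": 0,"jaw": -1},{"delta_pos": [0,0,0],"turn": 0,"jaw": -1}])

```text
time: 11.35
tool_pos: [0.44, -0.0307, 0.3778]
tcp_rot: [1.816, 2.545, 0.012]
wrist_force: [0.8, -0.1, 1.4]
width: -0.002
grip_force: 0.0
```

```bash
python3 - <<'E'
from h import *
where();a={n:cv2.cvtColor(cv2.imread(f"pics/{n}0.png"),6) for n in("side","scene")}
for n in a:
    c=cam(n);save(c,n+"9");g=cv2.cvtColor(c["pixels"],cv2.COLOR_RGB2GRAY)
    print(n)
    for img in(a[n],g): # brightness profile along station x, y=+75, follower bar top z=.035 ; bar edge positions
        pr=[]
        xs=np.arange(-75,30,2)
        for y in(60,65,70,75,80):
            uv=proj(c,[np.r_[w(x,y),.035] for x in xs]).astype(np.float32)
            pr.append(cv2.remap(img,uv[:,:1],uv[:,1:],1)[:,0])
        m=np.mean(pr,0);print(" follower bright at",[(int(x),int(v)) for x,v in zip(xs,m) if v>m.max()-25])
    P=lambda x,y,z:proj(c,[np.r_[w(x,y),z]])[0]
    u=P(-34.5,115,.065).astype(int);r=14;x0,y0=u-r
    k,_,st,ce=cv2.connectedComponentsWithStats((g[y0:y0+28,x0:x0+28]<85).astype(np.uint8))
    for i in range(1,k):
        if st[i,4]>8:print("  dark",st[i],(Rs.T@(onz(c,tuple(ce[i]+[x0,y0]),.0625)[:2]-Os)*1e3).round(1))
E
```

```text
t 11.35 station xy [-121.    -1.6] tip z 204.8 toolx station ang 1.562 tilt [ 0.017 -0.002 -1.   ] F [ 0.8 -0.1  1.4] q [-0.13 -0.18  2.11 -0.    1.19 -0.46]
side
 follower bright at [(-75, 101), (-73, 101), (-71, 101), (-69, 101), (-53, 109), (-51, 120), (-49, 123), (-47, 122), (-45, 117), (-43, 110), (-41, 105), (-39, 103), (-37, 102), (-35, 102), (-33, 102), (-31, 102), (-29, 99)]
 follower bright at [(-67, 86), (-65, 95), (-63, 101), (-61, 103), (-59, 105), (-57, 105), (-55, 105), (-53, 105), (-51, 105), (-49, 105), (-47, 105), (-45, 105), (-43, 105), (-41, 105), (-39, 105), (-37, 105), (-35, 105), (-33, 105), (-31, 105), (-29, 105), (-27, 105), (-25, 105), (-23, 105), (-21, 104), (-19, 99), (-17, 89), (-5, 86), (-3, 102), (-1, 109), (1, 103), (3, 86)]
  dark [  0   0  12  12 125] [-34.6 172.8]
  dark [12 10  5 12 45] [-35.4 112.5]
  dark [13 17 15 11 66] [-34.9  70.2]
scene
 follower bright at [(-59, 136), (-57, 147), (-55, 155), (-53, 156), (-51, 150), (-49, 134)]
 follower bright at [(-57, 108), (-55, 115), (-53, 122), (-51, 127), (-49, 128), (-47, 128), (-45, 125), (-43, 120), (-41, 115), (-39, 110), (-37, 107), (-35, 105), (-33, 104), (-31, 104), (-29, 105), (-27, 106), (-25, 107), (-23, 107), (-21, 106), (-19, 105), (-17, 103), (-15, 104), (-13, 105), (-11, 108), (-9, 113), (-7, 118), (-5, 124), (-3, 127), (-1, 123), (1, 115)]
  dark [  0   7  12  11 103] [-51.9  87. ]
  dark [14  7  4 12 41] [-43.9 117.6]
```

```bash
python3 -c "
from h import *
print(bot.finish_job())"
```

```text
the job is handed in; nothing more can be done
None
```

I turned the cam to its low point with the slide still drawn back, pushed the slide against its home stop, backed the arm clear and handed the job in; no verdict came back. At the end the cam measured within about 0.05 rad of low, and the slide had travelled about 50 mm and stopped firmly, with about 15 N on it. I had no view of the cup under the head and did not re-measure the other objects on the bench.

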